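Lock the sample box for the drive

TASK

The laboratory van is about to leave: fold the stiff cover of the white sample box down until it is fully shut, then take the mallet and knock the two sprung lock pins on the cover down with it, one after the other, each with a brisk blow (not a slow push), until both have snapped home and stay down. Let nothing but the mallet touch the pins, leave the other things on the bench where they are, and at the end stand the mallet on its head on the rubber mat again, as you found it.

Things in the scene. Friction and masses are not known exactly. Their poses are not given: they have to be found in the camera images.
- box: white open-topped sample box, 170 (x) by 200 (y) by 100 mm high, bolted to the bench, tubes inside. Origin: centre of its underside; z up; its -x side is the front (free edge of the cover), its +x side carries the hinge.
- cover (a joint): angle of the aluminium cover about its hinge, rad: 0 = shut flat on the box, 1.57 = standing upright. The hinge is stiff (about 0.5 N m): the cover stays where it is left.
- cover_hinge (a point): middle of the hinge line, at the top of the box's +x wall (100 mm high), 85 mm from the box's centre; turns with the cover: its y lies along the hinge, its -x points along the cover to its free edge, its z out of the cover's outer face. The cover is a plate 170 mm (from the hinge to the free edge) by 200 mm by 8 mm thick; hinge line in the plane of its inner face.
- cover_tab (a point): outer face of the tab in the middle of the cover's free edge (tab 60 mm wide, reaching 23 mm beyond the edge), 182 mm from the hinge line; axes as cover_hinge
- pin_left (a joint): how far the left lock pin is pressed, m: 0 = up, 0.024 = home. Over-centre spring: the pin springs up again when pressed less than 15 mm (up to 6 N), snaps home beyond it and then stays.
- pin_right (a joint): the same for the right lock pin
- pin_left_top (a point): centre of the top of the left pin's head, a steel button of 24 mm diameter and 8 mm thick on a 12 mm shank, 150 mm from the hinge line and 70 mm to the box's +y side; it stands 34 mm above the cover's outer face when up, 10 mm when home. z is the axis of the pin, outward.
- pin_right_top (a point): the same for the right pin, 70 mm to the box's -y side
- mallet: mallet, 0.4 kg, standing on its head: cylindrical black and steel head of 50 mm diameter and 90 mm length, its axis upright (body z), a striking face at either end; a level wooden handle, 22 mm wide and 26 mm high, leaves the head at half its height (45 mm) and runs along body -x from 25 mm to 125 mm from the head's axis. Origin: centre of the lower striking face.
- mallet_head (a point): centre of the mallet's head, on its axis, 45 mm from either striking face; axes as the mallet
- mat: grey rubber mat, 200 by 200 by 4 mm, fixed on the bench; origin: centre of its underside
- wrench: steel wrench, 150 mm long, lying on the mat (bystander)
- rack: white tube rack with 8 capped tubes, 110 by 60 by 99 mm high (bystander); origin: centre of its underside
- gel: closed jar, 56 mm diameter, 115 mm high (bystander); origin: centre of its underside
- mug: white cup, 68 mm diameter, 90 mm high (bystander); origin: centre of its underside
Things that resemble listed ones, but are neither listed nor needed, are in the scene too. What is shaped like the mallet but green or turquoise is not meant.

How it is judged:
By the outcome, as a careful person would: the job done as asked, in the order asked, and still so for the second after the job is handed in, with the robot touching nothing.
It also fails if it takes over 64 s, if anything falls off the work surface, if the arm or the gripper's body presses on something with over 40 N, if the wrist force passes 120 N, or if a joint passes its speed limit or range.

ROBOT

A 6-joint arm with a two-finger parallel gripper is mounted at the origin on the work surface. World frame = base frame: x ahead of the robot, y to its left, z up, the work surface at z = 0. Lengths are in mm, angles in rad, forces in N, time in s.
With the tool pointing down it reaches from about 275 to 750 mm from the base axis. Payload 10.2 kg.
Tool frame: the origin (TCP) lies midway between the tips of the shut fingers; the grasp point (between the pads) lies 19 mm behind it; z points along the fingers, y is the line along which they close (so a half turn about z gives the same grasp; the last joint's range is limited). The gripper opens to 85 mm and grips with 20 to 120 N. Pads are 22 mm wide; open, the fingers measure 114 mm over their backs; the gripper's body (76 mm by 85 mm) begins 54 mm behind the grasp point. The pads swing forward as they close: fully open they stand 13 mm farther back than shut.
Start: joints at [-1.544, 0.313, 1.498, -0, 1.331, -0.223], TCP at [129.772, -508.714, 231.294] pointing down, gripper open.
Joint ranges: [-2.94, 2.94], [-0.97, 2.17], [0.19, 2.56], [-1.23, 4.37], [0.02, 3.11], [-2.88, 2.88]. Speed limits (rad/s): [2.39, 2.39, 3.01, 3.14, 3.14, 3.14].

INTERFACE

Orientations are given as a unit quaternion [w, x, y, z].
In Python, from rig import ctrl gives the robot as it stands.
- The arm moves only by the tool arm_command, never from a script. Its argument "increments" is a list of rows, each an object with "dr": the turn, a rotation vector about the tool's x, y, z in units of pi/4 rad (1.0 is pi/4 rad), a list of three; "offset": the shift along the tool's x, y, z in units of 120 mm (1.0 is 120 mm), a list of three; "hand": the opening, from -1 (shut) to 1 (fully open). A call has 1 to 8 rows; each row shifts and turns the commanded pose from where the row before left it, along the tool's axes as they then stand; what a row does not reach is not made up. A row lasts 1/10 s, in which the tool goes at most 50 mm and 8.59 degrees, less where a joint would pass 70% of its speed; a pose out of reach is approached as far as the arm can. A call with a number of a shift or a turn outside -1 to 1 is refused whole. A call with a gripper value outside its range is refused whole. The fingers move at their own pace and stop on an object; "grip_force" is the grip in N (left out, the last holds). Time passes only in rows, so rows that do not move let the fingers close. It gives the time, the measured TCP pose, the force, the opening and the grip force at its end, in the units of the state.
- ctrl.sense(): the state, without advancing time (a new reading comes with each control period).
- ctrl.capture(name): name is "scene" or "side" or "wrist"; returns the picture (384x512x3 uint8, red, green, blue); there is no depth.
- ctrl.camera_info(name): a dict with "K" (3x3 intrinsics, pixels), "dist" ([k1, k2, p1, p2, k3] as OpenCV has them; the pictures are not rectified), "R" (3x3) and "t" (3): a world point X has camera coordinates R X + t. Camera axes: x right, y down, z forward; pixel columns grow to the right and rows downward; lengths in mm; the calibration is good to about 2 mm. A picture is of the moment at which its call begins: read the wrist's pose just before it. camera_info takes no time and is no camera call; for the wrist camera it gives the pose at the moment of the call.
- ctrl.finish_job(): hands the job in; it is judged then, once.
The state is a dict: "time_s": time; "joints": joint angles; "dq": joint speeds; "tau": joint torques, N m; "eef_pos": TCP position; "ee_rot": TCP orientation; "force": force on the tool from outside, world axes, zero at the start; "wrist_torque": the same for the moment, N m; "grip_width": opening from 0.0 (shut) to 1.0 (fully open); "grip_force": force on a finger pad.
Only numpy, scipy, OpenCV 4.12 (cv2) and the standard library are available. Lean on these libraries where they do the work, as an engineer would, in place of code of your own. Each camera call takes 0.05 s, during which the arm holds its last target. There are 200 camera calls.

## Working session

There is one attempt and no reset: what is moved stays moved. The work goes in short steps, Python scripts to look and compute and a tool call to move; the robot and the scene stay as the last step left them, time stands still between calls to the robot, and variables do not carry over. Pictures are saved under pics/ and viewed, at most 10 in all, crops included, and the job is handed in when it is done.

Besides the shell and the picture viewer there is one more tool, called after "Call:" as name(argument=value, ...), one argument or row to a line, values as JSON. arm_command: Moves the arm, as the interface text tells. Shifts and turns lie within -1 to 1; 1 stands for 120 mm of shift or pi/4 rad of turn. Its arguments: {"type":"object","properties":{"increments":{"type":"array"},"grip_force":{"type":"number"}},"required":["increments"]}

```bash
ls; mkdir -p pics
python3 - <<'E'
from rig import ctrl
import cv2,numpy as np
s=ctrl.sense();print({k:np.round(v,3).tolist() for k,v in s.items()})
for n in ["scene","side"]:
    im=ctrl.capture(n);cv2.imwrite(f"pics/{n}0.png",cv2.resize(im[:,:,::-1],(800,600),interpolation=cv2.INTER_CUBIC))
    c=ctrl.camera_info(n);print(n,{k:np.round(v,3).tolist() for k,v in c.items()})
E
```

```text
pics
{'time_s': 0.0, 'joints': [-1.544, 0.313, 1.498, -0.0, 1.331, -0.223], 'dq': [0.0, 0.0, -0.001, 0.0, -0.001, -0.002], 'tau': [0.001, -41.227, -25.974, -0.0, 0.004, 0.0], 'eef_pos': [129.766, -508.447, 230.74], 'ee_rot': [-0.001, 0.992, 0.125, 0.0], 'force': [-0.271, -0.161, 0.398], 'wrist_torque': [0.005, 0.004, -0.039], 'grip_force': 0.0, 'grip_width': 1.004}
scene {'K': [[406.279, 0.0, 251.662], [0.0, 406.279, 194.246], [0.0, 0.0, 1.0]], 'dist': [0.003, 0.0, 0.0, 0.0, 0.0], 'R': [[-0.062, 0.998, -0.013], [0.798, 0.042, -0.601], [-0.6, -0.047, -0.799]], 't': [44.182, -342.892, 1324.999]}
side {'K': [[481.931, 0.0, 257.266], [0.0, 481.931, 191.484], [0.0, 0.0, 1.0]], 'dist': [0.056, 0.0, 0.0, 0.0, 0.0], 'R': [[-0.961, -0.276, 0.004], [-0.184, 0.63, -0.754], [0.206, -0.726, -0.656]], 't': [497.992, 192.375, 1300.219]}
```

View pics/scene0.png

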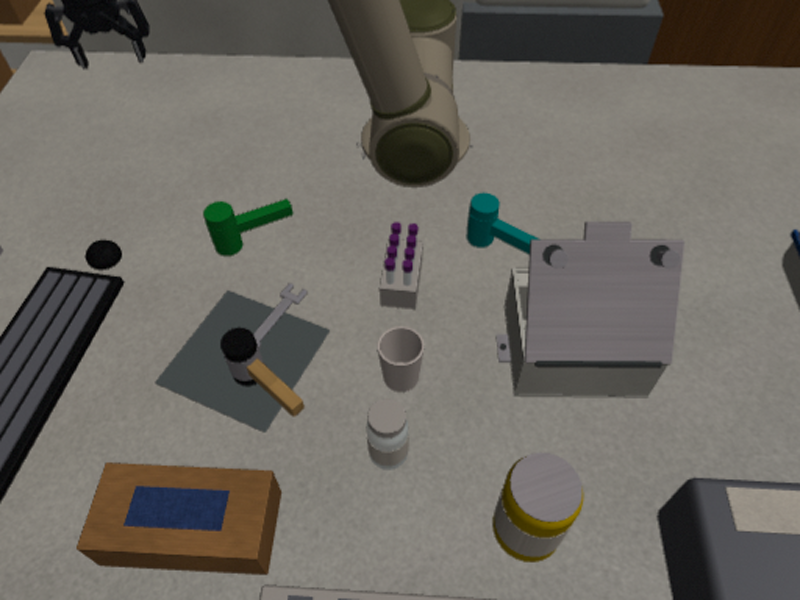

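View pics/side0.png

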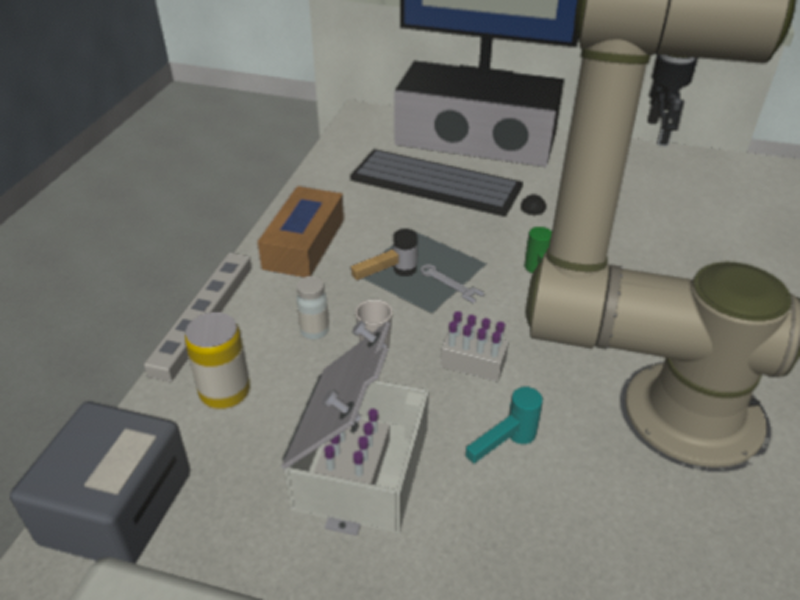

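Scene view: candidates for the mallet are the green one (222,228), the turquoise one (482,220) and the black/steel head with the wooden handle on the mat (240,350). The last fits the description. The box is at about (600,310), with its cover partly open and the tab at (607,232).

Run:
```python
import cv2,numpy as np
from rig import ctrl
sc=ctrl.capture("scene")[:,:,::-1];sd=ctrl.capture("side")[:,:,::-1]
cv2.imwrite("pics/sc.png",sc);cv2.imwrite("pics/sd.png",sd)
def mos(name,a,b,s):
    A=[cv2.resize(np.ascontiguousarray(i[y:y+h,x:x+w]),None,fx=s,fy=s,interpolation=cv2.INTER_CUBIC) for i,x,y,w,h in (a,b)]
    for m in A:
        for k in range(0,m.shape[1],20*s):m[:6,k]=(0,0,255)
        for k in range(0,m.shape[0],20*s):m[k,:6]=(0,0,255)
    H=max(m.shape[0] for m in A)
    A=[cv2.copyMakeBorder(m,0,H-m.shape[0],0,0,0) for m in A]
    cv2.imwrite(name,np.hstack(A)); print(A[0].shape,A[1].shape)
mos("pics/box.png",(sc,312,138,138,122),(sd,172,190,112,152),3)
mos("pics/mal.png",(sc,95,180,120,105),(sd,218,138,100,62),3)
```

```text
(456, 414, 3) (456, 336, 3)
(315, 360, 3) (315, 300, 3)
```

View pics/box.png

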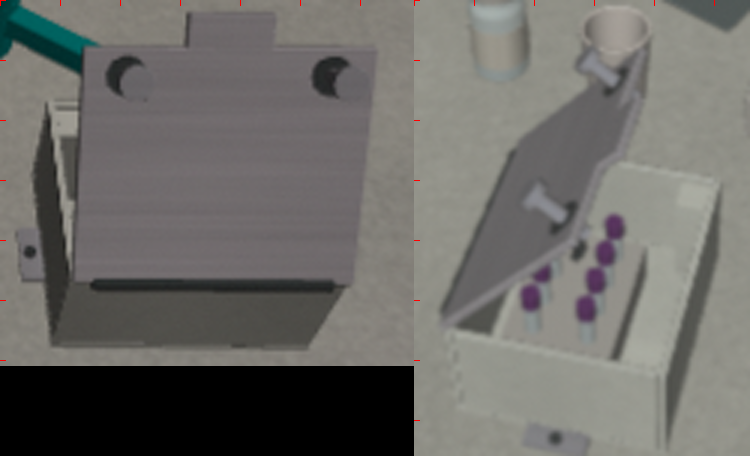

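View pics/mal.png

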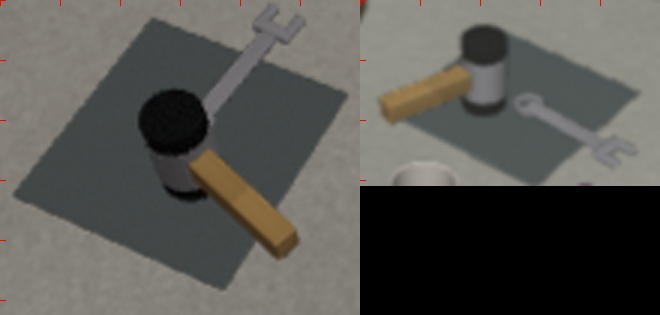

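Box crop: tab corners are at (188,12) and (275,13), and pin heads at (136,82) and (350,82). The chosen mallet has its head top at (174,121), the handle end at (288,244) and the wrench close behind the head. I'll fit the poses now.

```bash
cat > h.py <<'E'
import numpy as np,cv2
from scipy.optimize import least_squares
from rig import ctrl
def proj(n,X,c=None):
    c=c or ctrl.camera_info(n)
    return cv2.projectPoints(np.array(X,float).reshape(-1,1,3),cv2.Rodrigues(np.array(c["R"]))[0],np.array(c["t"],float),np.array(c["K"]),np.array(c["dist"]))[0].reshape(-1,2)
def Rz(a): return np.array([[np.cos(a),-np.sin(a),0],[np.sin(a),np.cos(a),0],[0,0,1]])
def cov(a,p): # cover-frame point -> box frame
    d=-p[0];return [85-d*np.cos(a)+p[2]*np.sin(a),p[1],100+d*np.sin(a)+p[2]*np.cos(a)]
def fit(obs,model,p0):
    cs={n:ctrl.camera_info(n) for n in ("scene","side")}
    f=lambda p:np.concatenate([(proj(n,[model(p,P)],cs[n])[0]-uv) for n,P,uv in obs])
    r=least_squares(lambda p:f(p).ravel(),p0,loss="soft_l1",x_scale=[100,100,.3,.3][:len(p0)])
    return r.x,f(r.x).reshape(-1,2)
E
python3 - <<'E'
from h import *
S=lambda u,v:np.array([u/3+312,v/3+138]); D=lambda u,v:np.array([(u-414)/3+172,v/3+190])
obs=[("scene",("c",-193,-30,8),S(188,12)),("scene",("c",-193,30,8),S(275,13)),("scene",("c",-170,-100,8),S(84,46)),("scene",("c",-170,100,8),S(377,47)),
("scene",("c",-150,-70,42),S(137,83)),("scene",("c",-150,70,42),S(351,83)),("scene",("b",85,-100,0),S(52,347)),("scene",("b",85,100,0),S(309,347)),("scene",("b",-85,-100,100),S(50,102)),
("side",("b",-85,100,0),D(665,448)),("side",("b",-85,100,100),D(663,370)),("side",("b",-85,-100,100),D(720,182)),("side",("c",-150,70,42),D(534,190)),("side",("c",-150,-70,42),D(588,63))]
m=lambda p,P:Rz(p[2])@np.array(P[1:] if P[0]=="b" else cov(p[3],P[1:]))+[p[0],p[1],0]
p,r=fit(obs,m,[450,250,0,.9]);print("box",p.round(3));print(r.round(1).tolist())
np.save("box.npy",p)
S=lambda u,v:np.array([u/3+95,v/3+180]); D=lambda u,v:np.array([(u-360)/3+218,v/3+138])
obs=[("scene",(0,0,90),S(174,121)),("side",(0,0,90),D(484,42)),("scene",(-125,0,45),S(288,243)),("side",(-125,0,45),D(387,109))]
m=lambda p,P:Rz(p[2])@np.array(P)+[p[0],p[1],4]
p,r=fit(obs,m,[450,-200,2]);print("mallet",p.round(3),r.round(1).tolist());np.save("mal.npy",p)
m=lambda p,P:Rz(p[2])@np.array(P)+[p[0],p[1],4]
obs=[("scene",(-100,-100,0),S(14,195)),("scene",(-100,100,0),S(152,17)),("scene",(100,100,0),S(347,95)),("scene",(100,-100,0),S(224,290))]
print("mat",fit(obs,m,[450,-200,1]))
p,r=fit([("side",(0,0,0),np.array([374*.64,308*.64])),("scene",(0,0,0),np.array([401*.64,340*.64]))],lambda p,P:[p[0],p[1],90],[450,0]);print("mug",p)
p,r=fit([("side",(0,0,0),np.array([312*.64,288*.64])),("scene",(0,0,0),np.array([387*.64,415*.64]))],lambda p,P:[p[0],p[1],115],[450,0]);print("jar",p,r)
E
```

```text
box [5.07387e+02 2.71985e+02 5.00000e-02 8.39000e-01]
[[-0.3, 0.1], [0.2, -0.2], [-0.4, 0.0], [-0.2, -0.3], [0.1, -0.6], [-0.3, -0.6], [-0.0, 0.4], [-0.3, 0.8], [-0.8, -0.5], [-0.4, 2.5], [0.3, 2.9], [-0.2, -1.3], [-0.7, 1.8], [-0.5, -0.9]]
mallet [ 577.578 -230.565    3.999] [[-0.4, -3.1], [0.1, -1.6], [0.4, 0.3], [-1.2, 0.6]]
mat (array([ 548.96157982, -245.17586367,    1.19617194]), array([[-9.77419874e-01,  4.81078448e-02],
       [-4.10586792e-04, -1.82879895e-01],
       [ 9.48073499e-01, -5.63614406e-01],
       [ 4.27710775e-02,  3.89322269e-01]]))
mug [567.02430457   2.5709776 ]
jar [694.42083121  -7.15335096] [[-1.11174393 -2.15748089]
 [ 0.2437909  -0.86983072]]
```

```bash
cat >> h.py <<'E'
from scipy.spatial.transform import Rotation as Ro
import json
def Rdown(phi): return Ro.from_matrix(np.array([[np.cos(phi),np.sin(phi),0],[np.sin(phi),-np.cos(phi),0],[0,0,-1]]))
def pose():
    s=ctrl.sense();q=s["ee_rot"];R=Ro.from_quat([q[1],q[2],q[3],q[0]])
    return np.array(s["eef_pos"]),R,s
def plan(wps,hand,step=42,turn=8.0,start=None):
    """wps: list of (pos,phi); prints rows and returns the predicted end"""
    p,R=start or pose()[:2];out=[]
    for P,phi in wps:
        P=np.array(P,float);T=Rdown(phi);w=(R.inv()*T).as_rotvec()
        n=max(1,int(np.ceil(max(np.linalg.norm(P-p)/step,np.degrees(np.linalg.norm(w))/turn))))
        for i in range(n):
            m=n-i;w=(R.inv()*T).as_rotvec()/m;o=R.inv().apply((P-p)/m)
            dr=np.round(w/(np.pi/4),2)+0.;of=np.round(o/120,2)+0.
            p=p+R.apply(of*120);R=R*Ro.from_rotvec(dr*np.pi/4)
            out.append({"dr":dr.tolist(),"offset":of.tolist(),"hand":hand})
    for i in range(0,len(out),8): print(json.dumps(out[i:i+8]))
    print("end",p.round(1))
def bw(x,y,z):
    b=np.load("box.npy");return Rz(b[2])@np.array([x,y,z])+[b[0],b[1],0]
E
python3 - <<'E'
from h import *
plan([([160,-440,310],.3),(bw(-18,0,300),1.62)],-1)
E
```

```text
[{"dr": [0.0, 0.0, -0.02], "offset": [0.13, -0.16, -0.22], "hand": -1}, {"dr": [0.0, 0.0, -0.02], "offset": [0.13, -0.16, -0.22], "hand": -1}, {"dr": [0.0, 0.0, -0.02], "offset": [0.13, -0.17, -0.22], "hand": -1}, {"dr": [0.0, 0.0, -0.09], "offset": [0.23, -0.26, 0.0], "hand": -1}, {"dr": [0.0, 0.0, -0.09], "offset": [0.25, -0.24, 0.0], "hand": -1}, {"dr": [0.0, 0.0, -0.09], "offset": [0.26, -0.22, 0.01], "hand": -1}, {"dr": [0.0, 0.0, -0.09], "offset": [0.28, -0.2, 0.0], "hand": -1}, {"dr": [0.0, 0.0, -0.09], "offset": [0.29, -0.18, 0.01], "hand": -1}]
[{"dr": [0.0, 0.0, -0.09], "offset": [0.3, -0.16, 0.0], "hand": -1}, {"dr": [0.0, 0.0, -0.09], "offset": [0.31, -0.14, 0.01], "hand": -1}, {"dr": [0.0, 0.0, -0.09], "offset": [0.32, -0.12, 0.0], "hand": -1}, {"dr": [0.0, 0.0, -0.09], "offset": [0.33, -0.09, 0.01], "hand": -1}, {"dr": [0.0, 0.0, -0.09], "offset": [0.34, -0.07, 0.0], "hand": -1}, {"dr": [0.0, 0.0, -0.09], "offset": [0.34, -0.04, 0.01], "hand": -1}, {"dr": [0.0, 0.0, -0.09], "offset": [0.34, -0.02, 0.0], "hand": -1}, {"dr": [0.0, 0.0, -0.09], "offset": [0.35, 0.0, 0.01], "hand": -1}]
[{"dr": [0.0, 0.0, -0.09], "offset": [0.34, 0.03, 0.0], "hand": -1}, {"dr": [0.0, 0.0, -0.08], "offset": [0.34, 0.05, 0.01], "hand": -1}, {"dr": [0.0, 0.0, -0.09], "offset": [0.34, 0.07, 0.0], "hand": -1}, {"dr": [0.0, 0.0, -0.08], "offset": [0.33, 0.1, 0.01], "hand": -1}, {"dr": [0.0, 0.0, -0.09], "offset": [0.32, 0.12, 0.0], "hand": -1}, {"dr": [0.0, 0.0, -0.08], "offset": [0.32, 0.14, 0.01], "hand": -1}]
end [489.5 271.3 300. ]
```

Call:
arm_command(
  increments=[
    {"dr":[0.0,0.0,-0.02],"offset":[0.13,-0.16,-0.22],"hand":-1},
    {"dr":[0.0,0.0,-0.02],"offset":[0.13,-0.16,-0.22],"hand":-1},
    {"dr":[0.0,0.0,-0.02],"offset":[0.13,-0.17,-0.22],"hand":-1},
    {"dr":[0.0,0.0,-0.09],"offset":[0.23,-0.26,0.0],"hand":-1},
    {"dr":[0.0,0.0,-0.09],"offset":[0.25,-0.24,0.0],"hand":-1},
    {"dr":[0.0,0.0,-0.09],"offset":[0.26,-0.22,0.01],"hand":-1},
    {"dr":[0.0,0.0,-0.09],"offset":[0.28,-0.2,0.0],"hand":-1},
    {"dr":[0.0,0.0,-0.09],"offset":[0.29,-0.18,0.01],"hand":-1},
  ],
)

```text
time_s: 1.0
eef_pos: [246.7, -250.9, 308.1]
ee_rot: [0.0, 0.947, 0.321, 0.0]
force: [-0.2, 0.7, 0.3]
grip_width: -0.004
grip_force: 0.0
```

Call:
arm_command(
  increments=[
    {"dr":[0.0,0.0,-0.09],"offset":[0.3,-0.16,0.0],"hand":-1},
    {"dr":[0.0,0.0,-0.09],"offset":[0.31,-0.14,0.01],"hand":-1},
    {"dr":[0.0,0.0,-0.09],"offset":[0.32,-0.12,0.0],"hand":-1},
    {"dr":[0.0,0.0,-0.09],"offset":[0.33,-0.09,0.01],"hand":-1},
    {"dr":[0.0,0.0,-0.09],"offset":[0.34,-0.07,0.0],"hand":-1},
    {"dr":[0.0,0.0,-0.09],"offset":[0.34,-0.04,0.01],"hand":-1},
    {"dr":[0.0,0.0,-0.09],"offset":[0.34,-0.02,0.0],"hand":-1},
    {"dr":[0.0,0.0,-0.09],"offset":[0.35,0.0,0.01],"hand":-1},
  ],
)

```text
time_s: 1.8
eef_pos: [385.0, 48.1, 303.4]
ee_rot: [0.0, 0.82, 0.572, 0.0]
force: [1.0, -0.5, 0.6]
grip_width: -0.004
grip_force: 0.0
```

Run:
```python
from h import *
p,R,s=pose();print(p,R.as_matrix()[:2,0],np.round(s["joints"],2),s["time_s"])
plan([(bw(-18,0,300),1.62)],-1)
```

```text
[384.97375013  48.11694647 303.42537073] [0.34466314 0.93872644] [-0.18 -0.05  1.73 -0.    1.46  0.17] 1.8
[{"dr": [0.0, 0.0, -0.09], "offset": [0.34, 0.03, 0.0], "hand": -1}, {"dr": [0.0, 0.0, -0.08], "offset": [0.34, 0.05, 0.01], "hand": -1}, {"dr": [0.0, 0.0, -0.09], "offset": [0.33, 0.08, 0.0], "hand": -1}, {"dr": [0.0, 0.0, -0.08], "offset": [0.33, 0.1, 0.01], "hand": -1}, {"dr": [0.0, 0.0, -0.09], "offset": [0.32, 0.12, 0.0], "hand": -1}, {"dr": [0.0, 0.0, -0.08], "offset": [0.31, 0.13, 0.01], "hand": -1}]
end [488.9 270.7 299.8]
```

Call:
arm_command(
  increments=[
    {"dr":[0.0,0.0,-0.09],"offset":[0.34,0.03,0.0],"hand":-1},
    {"dr":[0.0,0.0,-0.08],"offset":[0.34,0.05,0.01],"hand":-1},
    {"dr":[0.0,0.0,-0.09],"offset":[0.33,0.08,0.0],"hand":-1},
    {"dr":[0.0,0.0,-0.08],"offset":[0.33,0.1,0.01],"hand":-1},
    {"dr":[0.0,0.0,-0.09],"offset":[0.32,0.12,0.0],"hand":-1},
    {"dr":[0.0,0.0,-0.08],"offset":[0.31,0.13,0.01],"hand":-1},
  ],
)

```text
time_s: 2.4
eef_pos: [489.7, 270.3, 299.5]
ee_rot: [-0.0, 0.69, 0.724, -0.0]
force: [-0.3, -0.7, -0.0]
grip_width: 0.002
grip_force: 0.0
```

Run:
```python
from h import *
p,R,s=pose();print(p,R.as_matrix()[:2,0],np.round(s["joints"],2),s["time_s"])
A=[.85,.7,.55,.4,.28,.18,.1,.04]
plan([(bw(-18,0,265),1.62)]+[(bw(95-178*np.cos(a)+8*np.sin(a),0,100+178*np.sin(a)+8*np.cos(a)),1.62) for a in A],-1)
```

```text
[489.65412266 270.34057258 299.47615573] [-0.04860104  0.99881827] [ 0.3   0.35  1.27 -0.    1.52  0.25] 2.4
[{"dr": [0.0, 0.0, 0.0], "offset": [0.01, 0.0, 0.29], "hand": -1}, {"dr": [0.0, 0.0, 0.0], "offset": [0.0, 0.01, 0.21], "hand": -1}, {"dr": [0.0, 0.0, 0.0], "offset": [0.0, -0.16, 0.16], "hand": -1}, {"dr": [0.0, 0.0, 0.0], "offset": [0.0, -0.14, 0.17], "hand": -1}, {"dr": [0.0, 0.0, 0.0], "offset": [0.0, -0.11, 0.19], "hand": -1}, {"dr": [0.0, 0.0, 0.0], "offset": [0.0, -0.07, 0.17], "hand": -1}, {"dr": [0.0, 0.0, 0.0], "offset": [0.0, -0.04, 0.14], "hand": -1}, {"dr": [0.0, 0.0, 0.0], "offset": [0.0, -0.02, 0.12], "hand": -1}]
[{"dr": [0.0, 0.0, 0.0], "offset": [0.0, -0.01, 0.09], "hand": -1}]
end [424.9 268.4 114.7]
```

Call:
arm_command(
  increments=[
    {"dr":[0,0,0],"offset":[0.01,0.0,0.29],"hand":-1},
    {"dr":[0,0,0],"offset":[0.0,0.01,0.21],"hand":-1},
    {"dr":[0,0,0],"offset":[0.0,-0.16,0.16],"hand":-1},
    {"dr":[0,0,0],"offset":[0.0,-0.14,0.17],"hand":-1},
  ],
)

```text
time_s: 2.8
eef_pos: [454.1, 268.2, 199.1]
ee_rot: [0.0, 0.691, 0.723, 0.0]
force: [2.4, -0.0, 0.0]
grip_width: 0.002
grip_force: 0.7
```

Call:
arm_command(
  increments=[
    {"dr":[0,0,0],"offset":[0.0,-0.11,0.19],"hand":-1},
    {"dr":[0,0,0],"offset":[0.0,-0.07,0.17],"hand":-1},
    {"dr":[0,0,0],"offset":[0.0,-0.04,0.14],"hand":-1},
    {"dr":[0,0,0],"offset":[0.0,-0.02,0.12],"hand":-1},
    {"dr":[0,0,0],"offset":[0.0,-0.01,0.08],"hand":-1},
    {"dr":[0,0,0],"offset":[0.0,0,0.02],"hand":-1},
  ],
)

```text
time_s: 3.4
eef_pos: [424.0, 266.7, 112.9]
ee_rot: [-0.0, 0.691, 0.723, -0.001]
force: [-0.4, -0.5, 1.6]
grip_width: 0.0
grip_force: 0.4
```

Now press gently onto the stop.

Call:
arm_command(
  increments=[
    {"dr":[0,0,0],"offset":[0,0,0.03],"hand":-1},
    {"dr":[0,0,0],"offset":[0,0,0.02],"hand":-1},
  ],
)

```text
time_s: 3.6
eef_pos: [424.7, 266.9, 107.9]
ee_rot: [0.0, 0.691, 0.723, 0.0]
force: [-1.4, -1.0, 9.6]
grip_width: -0.001
grip_force: 5.5
```

Call:
arm_command(
  increments=[
    {"dr":[0,0,0],"offset":[0,0,0.02],"hand":-1},
    {"dr":[0,0,0],"offset":[0,0,0.0],"hand":-1},
  ],
)

```text
time_s: 3.8
eef_pos: [424.9, 267.0, 107.8]
ee_rot: [0.001, 0.691, 0.723, 0.001]
force: [-9.8, -3.1, 23.1]
grip_width: 0.004
grip_force: 11.6
```

Run:
```python
from h import *
plan([([425,267,240],1.62),([610,-190,250],.857)],1,step=44)
```

```text
[{"dr": [0.0, 0.0, 0.0], "offset": [0.0, 0.0, -0.28], "hand": 1}, {"dr": [0.0, 0.0, 0.0], "offset": [0.0, 0.0, -0.27], "hand": 1}, {"dr": [0.0, 0.0, 0.0], "offset": [0.0, 0.0, -0.28], "hand": 1}, {"dr": [0.0, 0.0, 0.0], "offset": [0.0, 0.0, -0.27], "hand": 1}, {"dr": [0.0, 0.0, 0.08], "offset": [-0.32, 0.11, -0.01], "hand": 1}, {"dr": [0.0, 0.0, 0.08], "offset": [-0.32, 0.13, -0.01], "hand": 1}, {"dr": [0.0, 0.0, 0.08], "offset": [-0.31, 0.15, -0.01], "hand": 1}, {"dr": [0.0, 0.0, 0.08], "offset": [-0.29, 0.17, -0.01], "hand": 1}]
[{"dr": [0.0, 0.0, 0.08], "offset": [-0.28, 0.19, -0.01], "hand": 1}, {"dr": [0.0, 0.0, 0.08], "offset": [-0.27, 0.21, 0.0], "hand": 1}, {"dr": [0.0, 0.0, 0.08], "offset": [-0.26, 0.23, -0.01], "hand": 1}, {"dr": [0.0, 0.0, 0.08], "offset": [-0.24, 0.24, 0.0], "hand": 1}, {"dr": [0.0, 0.0, 0.08], "offset": [-0.23, 0.26, -0.01], "hand": 1}, {"dr": [0.0, 0.0, 0.08], "offset": [-0.21, 0.27, 0.0], "hand": 1}, {"dr": [0.0, 0.0, 0.08], "offset": [-0.2, 0.28, -0.01], "hand": 1}, {"dr": [0.0, 0.0, 0.09], "offset": [-0.17, 0.3, 0.0], "hand": 1}]
end [ 610.2 -189.9  249.5]
```

Call:
arm_command(
  increments=[
    {"dr":[0.0,0.0,0.0],"offset":[0.0,0.0,-0.28],"hand":-1},
    {"dr":[0.0,0.0,0.0],"offset":[0.0,0.0,-0.27],"hand":-1},
    {"dr":[0.0,0.0,0.0],"offset":[0.0,0.0,-0.28],"hand":-1},
    {"dr":[0.0,0.0,0.0],"offset":[0.0,0.0,-0.27],"hand":-1},
    {"dr":[0.0,0.0,0.08],"offset":[-0.32,0.11,-0.01],"hand":-1},
    {"dr":[0.0,0.0,0.08],"offset":[-0.32,0.13,-0.01],"hand":1},
    {"dr":[0.0,0.0,0.08],"offset":[-0.31,0.15,-0.01],"hand":1},
    {"dr":[0.0,0.0,0.08],"offset":[-0.29,0.17,-0.01],"hand":1},
  ],
)

```text
time_s: 4.6
eef_pos: [485.0, 112.9, 242.6]
ee_rot: [0.0, 0.777, 0.63, 0.0]
force: [1.6, 0.9, 0.8]
grip_width: 0.506
grip_force: 0.0
```

Call:
arm_command(
  increments=[
    {"dr":[0.0,0.0,0.08],"offset":[-0.28,0.19,-0.01],"hand":1},
    {"dr":[0.0,0.0,0.08],"offset":[-0.27,0.21,0.0],"hand":1},
    {"dr":[0.0,0.0,0.08],"offset":[-0.26,0.23,-0.01],"hand":1},
    {"dr":[0.0,0.0,0.08],"offset":[-0.24,0.24,0.0],"hand":1},
    {"dr":[0.0,0.0,0.08],"offset":[-0.23,0.26,-0.01],"hand":1},
    {"dr":[0.0,0.0,0.08],"offset":[-0.21,0.27,0.0],"hand":1},
    {"dr":[0.0,0.0,0.08],"offset":[-0.2,0.28,-0.01],"hand":1},
    {"dr":[0.0,0.0,0.09],"offset":[-0.17,0.3,0.0],"hand":1},
  ],
)

```text
time_s: 5.4
eef_pos: [610.3, -192.0, 247.4]
ee_rot: [0.0, 0.911, 0.413, 0.0]
force: [-0.6, -0.7, -0.0]
grip_width: 1.0
grip_force: 0.0
```

Run:
```python
from h import *
p,R,s=pose();print(p,R.as_matrix()[:2,0],np.round(s["joints"],2),s["time_s"])
c=ctrl.camera_info("wrist");w=ctrl.capture("wrist")[:,:,::-1]
np.savez("w.npz",**{k:np.array(v) for k,v in c.items()})
sc=ctrl.capture("scene")[:,:,::-1]
cv2.imwrite("pics/wrist1.png",w)
b=cv2.resize(np.ascontiguousarray(sc[140:260,310:455]),None,fx=2,fy=2,interpolation=cv2.INTER_CUBIC)
b=cv2.copyMakeBorder(b,0,384-b.shape[0],0,0,0)
cv2.imwrite("pics/w1.png",np.hstack([w,b]));print(b.shape)
```

```text
[ 610.32039834 -191.9558018   247.36031286] [0.65886429 0.75226179] [-0.49  0.57  1.08 -0.    1.49  0.23] 5.4
(384, 290, 3)
```

View pics/w1.png

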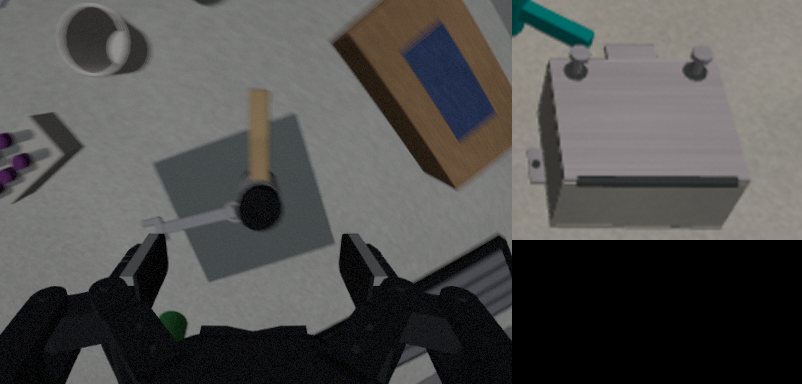

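Wrist view: mallet head top at (261,208), handle end at (258.5,89), and the wrench ring beside the head at (232,210). The scene crop shows the cover shut with both pins up.

Run:
```python
from h import *
c=dict(np.load("w.npz"))
def ray(uv,z):
    n=cv2.undistortPoints(np.array([[uv]],float),c["K"],c["dist"])[0,0]
    d=c["R"].T@[n[0],n[1],1];o=-c["R"].T@c["t"];return o+d*(z-o[2])/d[2]
h=ray((261,208),94);e=ray((258.5,89),62);w=ray((232,210),8)
print(h,e,w,np.linalg.norm((e-h)[:2]))
a=np.arctan2(*(e-h)[1::-1]);print("dir",a)
head=(h[:2]+e[:2]-125*np.array([np.cos(a),np.sin(a)]))/2
print("head",head);np.save("mal2.npy",[*head,a])
g=head+70*np.array([np.cos(a),np.sin(a)]);print("grasp",g)
plan([([*g,140],a),([*g,32],a)],1,step=36)
```

```text
[ 584.72192623 -236.39041335   94.        ] [ 662.84505467 -143.01329854   62.        ] [ 530.30840183 -241.74094568    8.        ] 121.74772592170137
dir 0.8741091216988817
head [ 583.67846598 -237.63761516]
grasp [ 628.59609339 -183.94956484]
[{"dr": [0.0, 0.0, -0.01], "offset": [0.06, 0.02, 0.29], "hand": 1}, {"dr": [0.0, 0.0, -0.01], "offset": [0.05, 0.02, 0.3], "hand": 1}, {"dr": [0.0, 0.0, -0.01], "offset": [0.06, 0.02, 0.29], "hand": 1}, {"dr": [0.0, 0.0, 0.0], "offset": [0.0, 0.0, 0.23], "hand": 1}, {"dr": [0.0, 0.0, 0.0], "offset": [0.0, 0.0, 0.22], "hand": 1}, {"dr": [0.0, 0.0, 0.0], "offset": [0.0, 0.0, 0.23], "hand": 1}, {"dr": [0.0, 0.0, 0.0], "offset": [0.0, 0.0, 0.22], "hand": 1}]
end [ 629.1 -184.    32.1]
```

Call:
arm_command(
  increments=[
    {"dr":[0.0,0.0,-0.01],"offset":[0.06,0.02,0.29],"hand":1},
    {"dr":[0.0,0.0,-0.01],"offset":[0.05,0.02,0.3],"hand":1},
    {"dr":[0.0,0.0,-0.01],"offset":[0.06,0.02,0.29],"hand":1},
    {"dr":[0.0,0.0,0.0],"offset":[0.0,0.0,0.23],"hand":1},
    {"dr":[0.0,0.0,0.0],"offset":[0.0,0.0,0.22],"hand":1},
    {"dr":[0.0,0.0,0.0],"offset":[0.0,0.0,0.23],"hand":1},
    {"dr":[0.0,0.0,0.0],"offset":[0.0,0.0,0.22],"hand":1},
  ],
)

```text
time_s: 6.2
eef_pos: [628.6, -178.8, 32.5]
ee_rot: [0.0, 0.905, 0.425, 0.0]
force: [0.7, 0.6, -0.6]
grip_width: 0.999
grip_force: 0.0
```

Call:
arm_command(
  increments=[
    {"dr":[0,0,0],"offset":[0,0,0],"hand":-1},
    {"dr":[0,0,0],"offset":[0,0,0],"hand":-1},
    {"dr":[0,0,0],"offset":[0,0,0],"hand":-1},
    {"dr":[0,0,0],"offset":[0,0,0],"hand":-1},
    {"dr":[0,0,0],"offset":[0,0,0],"hand":-1},
    {"dr":[0,0,0],"offset":[0,0,0],"hand":-1},
  ],
  grip_force=110,
)

```text
time_s: 6.8
eef_pos: [629.1, -179.5, 34.9]
ee_rot: [0.001, 0.905, 0.425, 0.001]
force: [-0.9, 0.7, 5.4]
grip_width: 0.238
grip_force: 106.1
```

Call:
arm_command(
  increments=[
    {"dr":[0,0,0],"offset":[0,0,-0.1],"hand":-1},
    {"dr":[0,0,0],"offset":[0,0,-0.2],"hand":-1},
    {"dr":[0,0,0],"offset":[0,0,-0.3],"hand":-1},
    {"dr":[0,0,0],"offset":[0,0,-0.35],"hand":-1},
    {"dr":[0,0,0],"offset":[0,0,-0.35],"hand":-1},
    {"dr":[0,0,0],"offset":[0,0,-0.35],"hand":-1},
    {"dr":[0,0,0],"offset":[0,0,-0.2],"hand":-1},
  ],
)

```text
time_s: 7.5
eef_pos: [628.8, -179.2, 259.7]
ee_rot: [0.002, 0.905, 0.425, 0.002]
force: [0.4, -0.6, -4.8]
grip_width: 0.235
grip_force: 107.2
```

Run:
```python
from h import *
p,R,s=pose();print(p,R.as_matrix()[:2,0],np.round(s["joints"],2),s["time_s"],s["force"],s["wrist_torque"])
c=ctrl.camera_info("wrist");w=ctrl.capture("wrist")[:,:,::-1]
np.savez("w2.npz",p=p,Rt=R.as_matrix(),**{k:np.array(v) for k,v in c.items()})
sc=ctrl.capture("scene")[:,:,::-1];sd=ctrl.capture("side")[:,:,::-1]
b=np.vstack([cv2.resize(np.ascontiguousarray(i[y:y+96,x:x+144]),None,fx=2,fy=2) for i,x,y in ((sc,100,130),(sd,210,80))])
u=proj("side",[p])[0];print(u,proj("scene",[p]))
cv2.imwrite("pics/w2.png",np.hstack([w,b]))
```

```text
[ 628.80998521 -179.21502046  259.66928978] [0.63853805 0.76958893] [-0.46  0.59  1.    0.    1.54  0.24] 7.5 [ 0.37595871 -0.63436438 -4.79597865] [ 0.26195667 -0.25437282  0.00213724]
[237.8114227  110.85933841] [[155.64004837 191.63158858]]
```

View pics/w2.png

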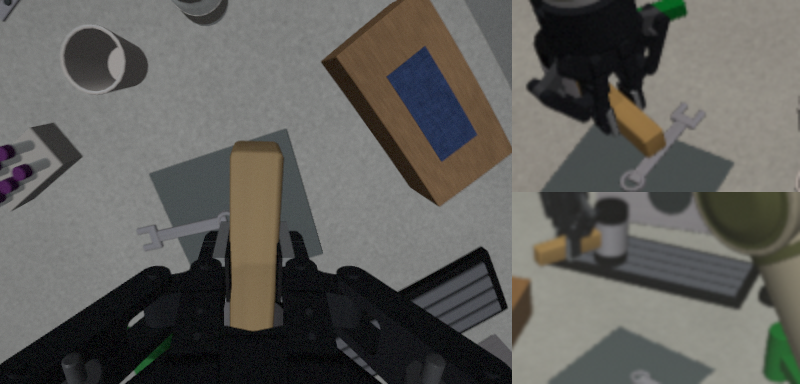

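The mallet is held clear by its handle and looks upright. Side crop: head top at (611,207), head bottom at (610,255), handle end at (540,250).

Run:
```python
from h import *
p,R,s=pose()
for d,t in ((-73.7,0),(-73.7,.05),(-70,0),(-73.7,-.05)):
    M=R.as_matrix(); g=p-19*M[:,2]
    T=lambda x,z:g+M@Ro.from_rotvec([0,t,0]).apply([x,0,-z])
    # t>0 about tool y
    print(d,t,proj("side",[T(d,45),T(d,-45),T(d+125,0)]).round(1).tolist())
print("obs",[259.5,87.5],[259,111.5],[224,109])
plan([([600,-60,270],1.3),([480,150,270],2.3),([372,338,270],3.19)],-1,step=38)
```

```text
-73.7 0 [[259.1, 84.9], [258.9, 112.1], [222.3, 111.5]]
-73.7 0.05 [[259.7, 85.9], [258.2, 113.4], [222.3, 110.7]]
-70 0 [[258.1, 85.3], [257.9, 112.5], [221.2, 111.9]]
-73.7 -0.05 [[258.5, 84.0], [259.5, 110.8], [222.4, 112.3]]
obs [259.5, 87.5] [259, 111.5] [224, 109]
[{"dr": [0.0, 0.0, -0.13], "offset": [0.15, -0.2, -0.03], "hand": -1}, {"dr": [0.0, 0.0, -0.14], "offset": [0.17, -0.19, -0.03], "hand": -1}, {"dr": [0.0, 0.0, -0.13], "offset": [0.2, -0.17, -0.03], "hand": -1}, {"dr": [0.0, 0.0, -0.14], "offset": [0.21, -0.15, -0.03], "hand": -1}, {"dr": [0.0, 0.0, -0.16], "offset": [0.18, -0.18, 0.0], "hand": -1}, {"dr": [0.0, 0.0, -0.16], "offset": [0.2, -0.15, 0.0], "hand": -1}, {"dr": [0.0, 0.0, -0.16], "offset": [0.22, -0.13, 0.0], "hand": -1}, {"dr": [0.0, 0.0, -0.16], "offset": [0.23, -0.1, 0.0], "hand": -1}]
[{"dr": [0.0, 0.0, -0.16], "offset": [0.24, -0.07, 0.0], "hand": -1}, {"dr": [0.0, 0.0, -0.16], "offset": [0.25, -0.04, 0.0], "hand": -1}, {"dr": [0.0, 0.0, -0.16], "offset": [0.25, -0.01, 0.0], "hand": -1}, {"dr": [0.0, 0.0, -0.15], "offset": [0.25, 0.02, 0.0], "hand": -1}, {"dr": [0.0, 0.0, -0.16], "offset": [0.25, 0.05, 0.0], "hand": -1}, {"dr": [0.0, 0.0, -0.16], "offset": [0.24, 0.08, 0.0], "hand": -1}, {"dr": [0.0, 0.0, -0.16], "offset": [0.23, 0.12, 0.0], "hand": -1}, {"dr": [0.0, 0.0, -0.16], "offset": [0.22, 0.14, 0.0], "hand": -1}]
[{"dr": [0.0, 0.0, -0.16], "offset": [0.2, 0.17, 0.0], "hand": -1}, {"dr": [0.0, 0.0, -0.17], "offset": [0.17, 0.19, 0.0], "hand": -1}, {"dr": [0.0, 0.0, -0.16], "offset": [0.14, 0.21, 0.0], "hand": -1}]
end [372.4 337.5 269.8]
```

Call:
arm_command(
  increments=[
    {"dr":[0.0,0.0,-0.13],"offset":[0.15,-0.2,-0.03],"hand":-1},
    {"dr":[0.0,0.0,-0.14],"offset":[0.17,-0.19,-0.03],"hand":-1},
    {"dr":[0.0,0.0,-0.13],"offset":[0.2,-0.17,-0.03],"hand":-1},
    {"dr":[0.0,0.0,-0.14],"offset":[0.21,-0.15,-0.03],"hand":-1},
    {"dr":[0.0,0.0,-0.16],"offset":[0.18,-0.18,0.0],"hand":-1},
    {"dr":[0.0,0.0,-0.16],"offset":[0.2,-0.15,0.0],"hand":-1},
    {"dr":[0.0,0.0,-0.16],"offset":[0.22,-0.13,0.0],"hand":-1},
    {"dr":[0.0,0.0,-0.16],"offset":[0.23,-0.1,0.0],"hand":-1},
  ],
)

```text
time_s: 8.45
eef_pos: [538.3, 47.2, 267.1]
ee_rot: [-0.002, 0.618, 0.786, -0.001]
force: [0.3, 0.2, -4.5]
grip_width: 0.233
grip_force: 108.2
```

Call:
arm_command(
  increments=[
    {"dr":[0.0,0.0,-0.16],"offset":[0.24,-0.07,0.0],"hand":-1},
    {"dr":[0.0,0.0,-0.16],"offset":[0.25,-0.04,0.0],"hand":-1},
    {"dr":[0.0,0.0,-0.16],"offset":[0.25,-0.01,0.0],"hand":-1},
    {"dr":[0.0,0.0,-0.15],"offset":[0.25,0.02,0.0],"hand":-1},
    {"dr":[0.0,0.0,-0.16],"offset":[0.25,0.05,0.0],"hand":-1},
    {"dr":[0.0,0.0,-0.16],"offset":[0.24,0.08,0.0],"hand":-1},
    {"dr":[0.0,0.0,-0.16],"offset":[0.23,0.12,0.0],"hand":-1},
    {"dr":[0.0,0.0,-0.16],"offset":[0.22,0.14,0.0],"hand":-1},
  ],
)

```text
time_s: 9.25
eef_pos: [416.2, 257.8, 267.3]
ee_rot: [-0.002, 0.166, 0.986, -0.001]
force: [-1.1, 0.5, -4.9]
grip_width: 0.237
grip_force: 108.1
```

Run:
```python
from h import *
p,R,s=pose();print(p,R.as_matrix()[:2,0],np.round(s["joints"],2),s["time_s"])
f=3.19;h=73.7*np.array([np.cos(f),np.sin(f),0])
for y in(70,-70):print(y,bw(-65,y,142),bw(-65,y,142)+h)
plan([([*(bw(-65,70,0)+h)[:2],245],f)],-1,step=38)
```

```text
[416.18707377 257.75239221 267.30232937] [-0.94462225  0.32813542] [ 0.31  0.21  1.53  0.    1.4  -0.92] 9.25
70 [438.94623239 338.62497229 142.        ] [365.33256508 335.05874402 142.        ]
-70 [445.99151059 198.8023559  142.        ] [372.37784327 195.23612762 142.        ]
[{"dr": [0.0, 0.0, -0.16], "offset": [0.2, 0.16, 0.06], "hand": -1}, {"dr": [0.0, 0.0, -0.16], "offset": [0.18, 0.18, 0.06], "hand": -1}, {"dr": [0.0, -0.01, -0.17], "offset": [0.16, 0.2, 0.07], "hand": -1}]
end [365.9 334.8 244.6]
```

Call:
arm_command(
  increments=[
    {"dr":[0.0,0.0,-0.16],"offset":[0.2,0.16,0.06],"hand":-1},
    {"dr":[0.0,0.0,-0.16],"offset":[0.18,0.18,0.06],"hand":-1},
    {"dr":[0.0,-0.01,-0.17],"offset":[0.16,0.2,0.07],"hand":-1},
    {"dr":[0,0,0],"offset":[0,0,0],"hand":-1},
  ],
)

```text
time_s: 9.65
eef_pos: [364.7, 335.9, 243.5]
ee_rot: [0.001, -0.026, 1.0, -0.001]
force: [0.4, -0.9, -5.4]
grip_width: 0.235
grip_force: 108.8
```

Run:
```python
from h import *
p,R,s=pose();print(p,R.as_matrix().round(3).tolist(),np.round(s["joints"],2),s["time_s"])
plan([([365.3,335,245],3.19)],-1)
sc=ctrl.capture("scene")[:,:,::-1];sd=ctrl.capture("side")[:,:,::-1]
b=np.hstack([cv2.resize(np.ascontiguousarray(i[y:y+150,x:x+130]),None,fx=3,fy=3,interpolation=cv2.INTER_CUBIC) for i,x,y in ((sc,320,100),(sd,190,170))])
cv2.imwrite("pics/s3.png",b)
```

```text
[364.66792909 335.91011155 243.49435141] [[-0.999, -0.053, 0.001], [-0.053, 0.999, -0.003], [-0.001, -0.003, -1.0]] [ 0.51  0.24  1.56 -0.    1.34 -1.11] 9.65
[{"dr": [0.0, 0.0, 0.01], "offset": [0.0, -0.01, -0.01], "hand": -1}]
end [364.7 334.7 244.7]
```

View pics/s3.png

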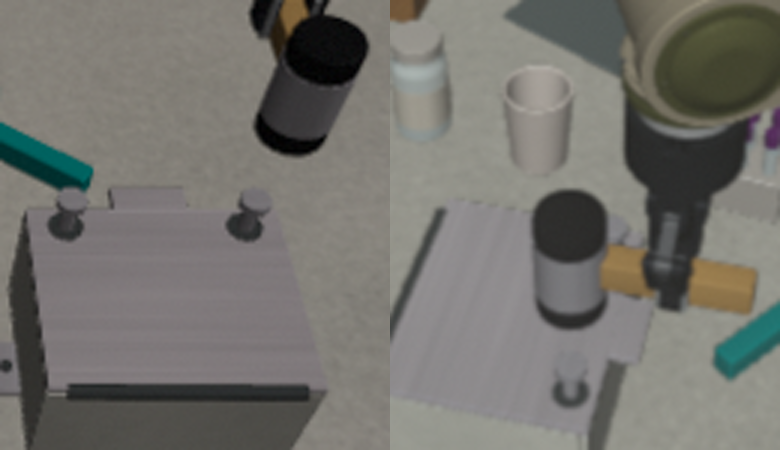

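Both pins are up, with heads at (255,198) and (72,197) in the left panel and the left pin at (571,362) in the right panel. The mallet's lower face is at about (291,133) left and (569,308) right. I'll triangulate to check the alignment.

Run:
```python
from h import *
def tri(a,b):
    cs=[ctrl.camera_info(n) for n in("scene","side")]
    f=lambda X:np.concatenate([proj(None,[X],c)[0]-u for c,u in zip(cs,(a,b))])
    r=least_squares(f,[440,330,150],x_scale=100);return r.x.round(1),r.fun.round(1)
S=lambda u,v:np.array([u/3+320,v/3+100]);D=lambda u,v:np.array([(u-390)/3+190,v/3+170])
print("pinL",tri(S(255,198),D(571,361)))
print("face",tri(S(291,133),D(569,308)))
print("top",tri(S(327,49),D(570,225)))
print(proj("scene",[bw(-65,70,142),bw(-65,-70,142)]),S(255,198),S(72,197),proj("side",[bw(-65,70,142)]),D(571,361))
```

```text
pinL (array([438.3, 336.5, 143.5]), array([-0.2, -0.2, -0.2,  0.2]))
face (array([436.7, 343.3, 212.1]), array([ 0. ,  0.1,  0.1, -0. ]))
top (array([436.8, 341.3, 293.3]), array([-0.2, -0.3, -0.3,  0.2]))
[[405.59937077 166.41895876]
 [344.30400026 166.39159395]] [405. 166.] [344.         165.66666667] [[249.54199567 291.60743306]] [250.33333333 290.33333333]
```

Call:
arm_command(
  increments=[
    {"dr":[0,0,0],"offset":[0,-0.03,0],"hand":-1},
    {"dr":[0,0,0],"offset":[0,0,0.39],"hand":-1},
    {"dr":[0,0,0],"offset":[0,0,0.39],"hand":-1},
    {"dr":[0,0,0],"offset":[0,0,-0.39],"hand":-1},
    {"dr":[0,0,0],"offset":[0,0,-0.39],"hand":-1},
  ],
  grip_force=120,
)

```text
time_s: 10.25
eef_pos: [367.9, 329.2, 245.0]
ee_rot: [0.0, -0.022, 1.0, -0.002]
force: [2.6, 1.1, -2.7]
grip_width: 0.233
grip_force: 119.1
```

Run:
```python
from h import *
p,R,s=pose();print(p,s["force"],s["time_s"])
plan([([372.4,191.6,244],3.19)],-1,step=36)
sc=ctrl.capture("scene")[:,:,::-1];sd=ctrl.capture("side")[:,:,::-1]
b=np.hstack([cv2.resize(np.ascontiguousarray(i[y:y+150,x:x+130]),None,fx=3,fy=3,interpolation=cv2.INTER_CUBIC) for i,x,y in ((sc,320,100),(sd,190,170))])
cv2.imwrite("pics/s4.png",b)
```

```text
[367.88080938 329.20774995 245.01743133] [ 2.58816773  1.07062725 -2.66725107] 10.25
[{"dr": [0.0, 0.0, 0.0], "offset": [0.0, -0.29, 0.0], "hand": -1}, {"dr": [0.0, 0.0, 0.0], "offset": [0.0, -0.29, 0.0], "hand": -1}, {"dr": [0.0, 0.0, 0.0], "offset": [0.01, -0.28, 0.01], "hand": -1}, {"dr": [-0.01, 0.0, -0.01], "offset": [0.0, -0.29, 0.0], "hand": -1}]
end [372.6 191.3 244.4]
```

View pics/s4.png

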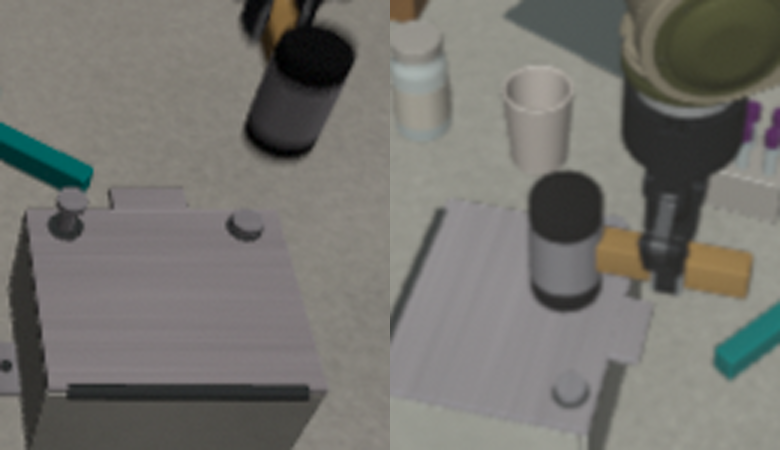

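The left pin is home at (247,223); the right one is still up. Now over to the right pin.

Call:
arm_command(
  increments=[
    {"dr":[0.0,0.0,0.0],"offset":[0.0,-0.29,0.0],"hand":-1},
    {"dr":[0.0,0.0,0.0],"offset":[0.0,-0.29,0.0],"hand":-1},
    {"dr":[0.0,0.0,0.0],"offset":[0.0,-0.28,0.01],"hand":-1},
    {"dr":[0.0,0.0,-0.01],"offset":[0.0,-0.29,0.0],"hand":-1},
    {"dr":[0,0,0],"offset":[0,0,0],"hand":-1},
    {"dr":[0,0,0],"offset":[0,0,0],"hand":-1},
  ],
)

```text
time_s: 10.95
eef_pos: [374.7, 192.0, 245.3]
ee_rot: [0.004, -0.025, 1.0, -0.0]
force: [0.5, -0.1, -4.4]
grip_width: 0.234
grip_force: 119.7
```

Run:
```python
from h import *
p,R,s=pose();print(p,R.as_matrix()[:,0].round(3),s["force"],s["time_s"])
plan([([374,191.5,244],3.19)],-1,step=36)
```

```text
[374.69852353 191.9586229  245.27976218] [-0.999 -0.05  -0.007] [ 0.4561735  -0.10628302 -4.37805305] 10.95
[{"dr": [0.0, 0.01, 0.0], "offset": [0.01, 0.0, 0.01], "hand": -1}]
end [373.5 191.9 244.1]
```

Call:
arm_command(
  increments=[
    {"dr":[0,0.01,0],"offset":[0.01,0,0.01],"hand":-1},
    {"dr":[0,0,0],"offset":[0,0,0.39],"hand":-1},
    {"dr":[0,0,0],"offset":[0,0,0.39],"hand":-1},
    {"dr":[0,0,0],"offset":[0,0,-0.39],"hand":-1},
    {"dr":[0,0,0],"offset":[0,0,-0.39],"hand":-1},
    {"dr":[0,0,0],"offset":[0,0,0],"hand":-1},
  ],
)

```text
time_s: 11.55
eef_pos: [375.7, 194.1, 249.3]
ee_rot: [0.005, -0.027, 1.0, 0.001]
force: [0.3, 0.3, -4.6]
grip_width: 0.231
grip_force: 120.9
```

Run:
```python
from h import *
p,R,s=pose();print(p,R.as_matrix()[:,0].round(3),s["force"],s["time_s"])
sc=ctrl.capture("scene")[:,:,::-1];sd=ctrl.capture("side")[:,:,::-1]
b=np.hstack([cv2.resize(np.ascontiguousarray(i[y:y+150,x:x+130]),None,fx=3,fy=3,interpolation=cv2.INTER_CUBIC) for i,x,y in ((sc,320,100),(sd,190,170))])
cv2.imwrite("pics/s5.png",b)
plan([([480,100,262],2.3),([600,-60,262],1.3),([629,-179,250],.878),([629,-179,60],.878)],-1,step=38)
```

```text
[375.65697409 194.13540204 249.25116663] [-0.998 -0.055 -0.01 ] [ 0.31650297  0.31376332 -4.59134294] 11.55
[{"dr": [0.0, 0.0, 0.16], "offset": [-0.12, -0.12, -0.02], "hand": -1}, {"dr": [0.0, 0.0, 0.16], "offset": [-0.13, -0.1, -0.02], "hand": -1}, {"dr": [0.0, 0.0, 0.16], "offset": [-0.15, -0.08, -0.02], "hand": -1}, {"dr": [0.0, 0.0, 0.17], "offset": [-0.16, -0.07, -0.02], "hand": -1}, {"dr": [0.0, 0.0, 0.16], "offset": [-0.16, -0.04, -0.02], "hand": -1}, {"dr": [0.0, 0.0, 0.17], "offset": [-0.17, -0.02, -0.02], "hand": -1}, {"dr": [0.0, 0.0, 0.16], "offset": [-0.17, -0.01, -0.03], "hand": -1}, {"dr": [0.0, 0.0, 0.16], "offset": [-0.21, -0.02, 0.0], "hand": -1}]
[{"dr": [0.0, 0.0, 0.16], "offset": [-0.21, 0.01, 0.0], "hand": -1}, {"dr": [0.0, 0.0, 0.16], "offset": [-0.2, 0.03, 0.0], "hand": -1}, {"dr": [0.0, 0.0, 0.16], "offset": [-0.2, 0.06, 0.0], "hand": -1}, {"dr": [0.0, 0.0, 0.16], "offset": [-0.19, 0.09, 0.0], "hand": -1}, {"dr": [0.0, 0.0, 0.16], "offset": [-0.18, 0.11, 0.0], "hand": -1}, {"dr": [0.0, 0.0, 0.16], "offset": [-0.16, 0.13, 0.0], "hand": -1}, {"dr": [0.0, 0.0, 0.15], "offset": [-0.15, 0.14, 0.01], "hand": -1}, {"dr": [0.0, 0.0, 0.14], "offset": [-0.22, 0.12, 0.02], "hand": -1}]
[{"dr": [0.0, 0.0, 0.13], "offset": [-0.21, 0.15, 0.03], "hand": -1}, {"dr": [0.0, 0.0, 0.14], "offset": [-0.19, 0.17, 0.02], "hand": -1}, {"dr": [0.0, 0.0, 0.13], "offset": [-0.17, 0.19, 0.03], "hand": -1}, {"dr": [0.0, 0.0, 0.0], "offset": [0.0, 0.0, 0.32], "hand": -1}, {"dr": [0.0, 0.0, 0.0], "offset": [0.0, 0.0, 0.31], "hand": -1}, {"dr": [0.0, 0.0, 0.0], "offset": [0.0, 0.0, 0.32], "hand": -1}, {"dr": [0.0, 0.0, 0.0], "offset": [0.0, 0.0, 0.31], "hand": -1}, {"dr": [0.0, 0.0, 0.0], "offset": [0.0, 0.0, 0.32], "hand": -1}]
end [ 629.3 -179.    59.9]
```

View pics/s5.png

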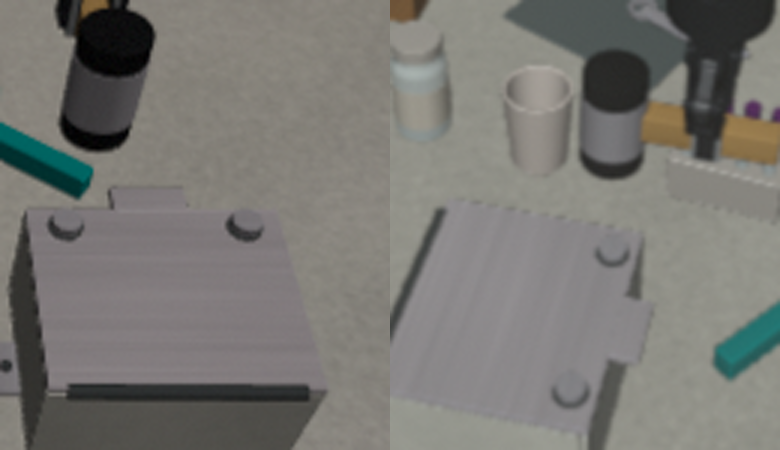

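Both pins are home, at (67,224) and (247,223). Returning the mallet to the mat.

Call:
arm_command(
  increments=[
    {"dr":[0.0,0.0,0.16],"offset":[-0.12,-0.12,-0.02],"hand":-1},
    {"dr":[0.0,0.0,0.16],"offset":[-0.13,-0.1,-0.02],"hand":-1},
    {"dr":[0.0,0.0,0.16],"offset":[-0.15,-0.08,-0.02],"hand":-1},
    {"dr":[0.0,0.0,0.17],"offset":[-0.16,-0.07,-0.02],"hand":-1},
    {"dr":[0.0,0.0,0.16],"offset":[-0.16,-0.04,-0.02],"hand":-1},
    {"dr":[0.0,0.0,0.17],"offset":[-0.17,-0.02,-0.02],"hand":-1},
    {"dr":[0.0,0.0,0.16],"offset":[-0.17,-0.01,-0.03],"hand":-1},
    {"dr":[0.0,0.0,0.16],"offset":[-0.21,-0.02,0.0],"hand":-1},
  ],
)

```text
time_s: 12.45
eef_pos: [495.1, 78.8, 260.9]
ee_rot: [-0.001, 0.467, 0.884, -0.001]
force: [0.1, 0.1, -4.3]
grip_width: 0.235
grip_force: 120.9
```

Call:
arm_command(
  increments=[
    {"dr":[0.0,0.0,0.16],"offset":[-0.21,0.01,0.0],"hand":-1},
    {"dr":[0.0,0.0,0.16],"offset":[-0.2,0.03,0.0],"hand":-1},
    {"dr":[0.0,0.0,0.16],"offset":[-0.2,0.06,0.0],"hand":-1},
    {"dr":[0.0,0.0,0.16],"offset":[-0.19,0.09,0.0],"hand":-1},
    {"dr":[0.0,0.0,0.16],"offset":[-0.18,0.11,0.0],"hand":-1},
    {"dr":[0.0,0.0,0.16],"offset":[-0.16,0.13,0.0],"hand":-1},
    {"dr":[0.0,0.0,0.15],"offset":[-0.15,0.14,0.01],"hand":-1},
    {"dr":[0.0,0.0,0.14],"offset":[-0.22,0.12,0.02],"hand":-1},
  ],
)

```text
time_s: 13.25
eef_pos: [607.1, -89.9, 256.5]
ee_rot: [-0.001, 0.828, 0.56, -0.001]
force: [0.7, -0.5, -5.7]
grip_width: 0.233
grip_force: 120.8
```

Call:
arm_command(
  increments=[
    {"dr":[0.0,0.0,0.13],"offset":[-0.21,0.15,0.03],"hand":-1},
    {"dr":[0.0,0.0,0.14],"offset":[-0.19,0.17,0.02],"hand":-1},
    {"dr":[0.0,0.0,0.13],"offset":[-0.17,0.19,0.03],"hand":-1},
    {"dr":[0,0,0],"offset":[0,0,0],"hand":-1},
  ],
)

```text
time_s: 13.65
eef_pos: [628.7, -182.7, 245.5]
ee_rot: [-0.001, 0.906, 0.423, -0.002]
force: [0.2, 0.1, -5.3]
grip_width: 0.233
grip_force: 120.8
```

Run:
```python
from h import *
p,R,s=pose();print(p,R.as_matrix().round(3).tolist(),s["time_s"],s["force"])
plan([([629,-179.3,130],.878),([629,-179.3,55],.878)],-1,step=38)
```

```text
[ 628.74999488 -182.66175017  245.49747014] [[0.643, 0.766, -0.004], [0.766, -0.643, 0.001], [-0.002, -0.004, -1.0]] 13.65 [ 0.20162521  0.12823295 -5.29111825]
[{"dr": [0.0, 0.0, 0.0], "offset": [0.01, 0.0, 0.24], "hand": -1}, {"dr": [0.0, 0.0, 0.0], "offset": [0.0, 0.0, 0.24], "hand": -1}, {"dr": [0.0, 0.0, 0.0], "offset": [0.01, -0.01, 0.24], "hand": -1}, {"dr": [-0.01, 0.0, -0.01], "offset": [0.0, 0.0, 0.24], "hand": -1}, {"dr": [0.0, 0.0, 0.0], "offset": [0.0, 0.0, 0.31], "hand": -1}, {"dr": [0.0, 0.0, 0.0], "offset": [0.01, -0.01, 0.32], "hand": -1}]
end [ 628.8 -178.6   54.7]
```

Call:
arm_command(
  increments=[
    {"dr":[0.0,0.0,0.0],"offset":[0.01,0.0,0.24],"hand":-1},
    {"dr":[0.0,0.0,0.0],"offset":[0.01,0.0,0.24],"hand":-1},
    {"dr":[0.0,0.0,0.0],"offset":[0.01,-0.01,0.24],"hand":-1},
    {"dr":[0.0,0.0,-0.01],"offset":[0.0,0.0,0.24],"hand":-1},
    {"dr":[0.0,0.0,0.0],"offset":[0.0,0.0,0.31],"hand":-1},
    {"dr":[0.0,0.0,0.0],"offset":[0.0,0.0,0.3],"hand":-1},
    {"dr":[0,0,0],"offset":[0,0,0],"hand":-1},
  ],
)

```text
time_s: 14.35
eef_pos: [627.0, -173.8, 54.3]
ee_rot: [-0.005, 0.903, 0.429, -0.004]
force: [-0.8, 0.6, -5.9]
grip_width: 0.232
grip_force: 120.7
```

Call:
arm_command(
  increments=[
    {"dr":[0,0,0],"offset":[0,0,0.06],"hand":-1},
    {"dr":[0,0,0],"offset":[0,0,0.05],"hand":-1},
    {"dr":[0,0,0],"offset":[0,0,0.02],"hand":-1},
    {"dr":[0,0,0],"offset":[0,0,0],"hand":-1},
  ],
)

```text
time_s: 14.75
eef_pos: [630.5, -176.3, 46.1]
ee_rot: [0.001, 0.903, 0.429, 0.0]
force: [0.3, -0.3, -6.2]
grip_width: 0.235
grip_force: 120.9
```

Call:
arm_command(
  increments=[
    {"dr":[0,0,0],"offset":[0,0,0.02],"hand":-1},
    {"dr":[0,0,0],"offset":[0,0,0],"hand":-1},
  ],
)

```text
time_s: 14.95
eef_pos: [630.4, -176.3, 43.3]
ee_rot: [0.0, 0.903, 0.429, -0.0]
force: [-0.2, 0.1, -5.0]
grip_width: 0.235
grip_force: 120.9
```

Call:
arm_command(
  increments=[
    {"dr":[0,0,0],"offset":[0,0,0.02],"hand":-1},
    {"dr":[0,0,0],"offset":[0,0,0],"hand":-1},
  ],
)

```text
time_s: 15.15
eef_pos: [630.2, -176.3, 40.5]
ee_rot: [0.0, 0.903, 0.429, -0.0]
force: [-0.5, 0.4, -4.5]
grip_width: 0.236
grip_force: 120.9
```

Call:
arm_command(
  increments=[
    {"dr":[0,0,0],"offset":[-0.02,0.01,0],"hand":-1},
    {"dr":[0,0,0],"offset":[0,0,0.02],"hand":-1},
    {"dr":[0,0,0],"offset":[0,0,0],"hand":-1},
  ],
)

```text
time_s: 15.45
eef_pos: [629.6, -179.0, 38.0]
ee_rot: [0.0, 0.904, 0.429, -0.0]
force: [-0.3, -0.1, -4.7]
grip_width: 0.234
grip_force: 120.9
```

Call:
arm_command(
  increments=[
    {"dr":[0,0,0],"offset":[0,0,0.02],"hand":-1},
    {"dr":[0,0,0],"offset":[0,0,0],"hand":-1},
  ],
)

```text
time_s: 15.65
eef_pos: [629.6, -178.9, 35.6]
ee_rot: [0.0, 0.903, 0.429, -0.0]
force: [-0.2, 0.3, -4.9]
grip_width: 0.225
grip_force: 120.9
```

Call:
arm_command(
  increments=[
    {"dr":[0,0,0],"offset":[0,0,0.01],"hand":-1},
    {"dr":[0,0,0],"offset":[0,0,0],"hand":-1},
  ],
)

```text
time_s: 15.85
eef_pos: [629.7, -178.9, 34.6]
ee_rot: [0.0, 0.903, 0.429, -0.0]
force: [-0.4, 0.1, -5.3]
grip_width: 0.234
grip_force: 120.9
```

Call:
arm_command(
  increments=[
    {"dr":[0,0,0],"offset":[0,0,0.01],"hand":-1},
    {"dr":[0,0,0],"offset":[0,0,0],"hand":-1},
  ],
)

```text
time_s: 16.05
eef_pos: [629.9, -179.0, 33.8]
ee_rot: [0.0, 0.903, 0.429, -0.0]
force: [-0.2, -0.0, -3.6]
grip_width: 0.234
grip_force: 121.4
```

Contact is starting: the load is down to 3.6 N.

Call:
arm_command(
  increments=[
    {"dr":[0,0,0],"offset":[0,0,0.01],"hand":-1},
    {"dr":[0,0,0],"offset":[0,0,0],"hand":-1},
  ],
)

```text
time_s: 16.25
eef_pos: [630.1, -178.9, 33.5]
ee_rot: [0.001, 0.903, 0.429, 0.0]
force: [-1.9, 3.1, 4.4]
grip_width: 0.235
grip_force: 122.4
```

Call:
arm_command(
  increments=[
    {"dr":[0,0,0],"offset":[0,0,0.01],"hand":-1},
    {"dr":[0,0,0],"offset":[0,0,0],"hand":-1},
  ],
)

```text
time_s: 16.45
eef_pos: [630.3, -178.7, 33.2]
ee_rot: [0.001, 0.903, 0.429, 0.0]
force: [-3.4, 4.5, 11.9]
grip_width: 0.239
grip_force: 123.3
```

Call:
arm_command(
  increments=[
    {"dr":[0,0,0],"offset":[0,0,-0.01],"hand":-1},
    {"dr":[0,0,0],"offset":[0,0,0],"hand":-0.5},
    {"dr":[0,0,0],"offset":[0,0,0],"hand":-0.4},
    {"dr":[0,0,0],"offset":[0,0,0],"hand":-0.2},
    {"dr":[0,0,0],"offset":[0,0,0],"hand":0.2},
    {"dr":[0,0,0],"offset":[0,0,0],"hand":0.7},
    {"dr":[0,0,0],"offset":[0,0,0],"hand":0.7},
  ],
  grip_force=20,
)

```text
time_s: 17.15
eef_pos: [629.7, -179.0, 32.3]
ee_rot: [0.0, 0.903, 0.429, -0.0]
force: [0.1, 0.4, 0.8]
grip_width: 0.849
grip_force: 0.0
```

Call:
arm_command(
  increments=[
    {"dr":[0,0,0],"offset":[0,0,-0.1],"hand":0.7},
    {"dr":[0,0,0],"offset":[0,0,-0.3],"hand":0.7},
    {"dr":[0,0,0],"offset":[0,0,-0.35],"hand":0.7},
    {"dr":[0,0,0],"offset":[0,0,-0.35],"hand":0.7},
    {"dr":[0,0,0],"offset":[0,0,-0.35],"hand":0.7},
    {"dr":[0,0,0],"offset":[0,0,-0.35],"hand":0.7},
    {"dr":[0,0,0],"offset":[0,0,0],"hand":0.7},
  ],
)

```text
time_s: 17.85
eef_pos: [631.2, -179.4, 256.2]
ee_rot: [0.005, 0.903, 0.429, 0.004]
force: [-0.6, -0.5, 0.5]
grip_width: 0.85
grip_force: 0.0
```

Run:
```python
from h import *
sc=ctrl.capture("scene")[:,:,::-1];w=ctrl.capture("wrist")[:,:,::-1]
b=cv2.resize(np.ascontiguousarray(sc[100:300]),(800,312))
cv2.imwrite("pics/end.png",np.vstack([b,cv2.copyMakeBorder(cv2.resize(w,(384,288)),0,0,0,416,0)]))
```

```text
(no output)
```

View pics/end.png

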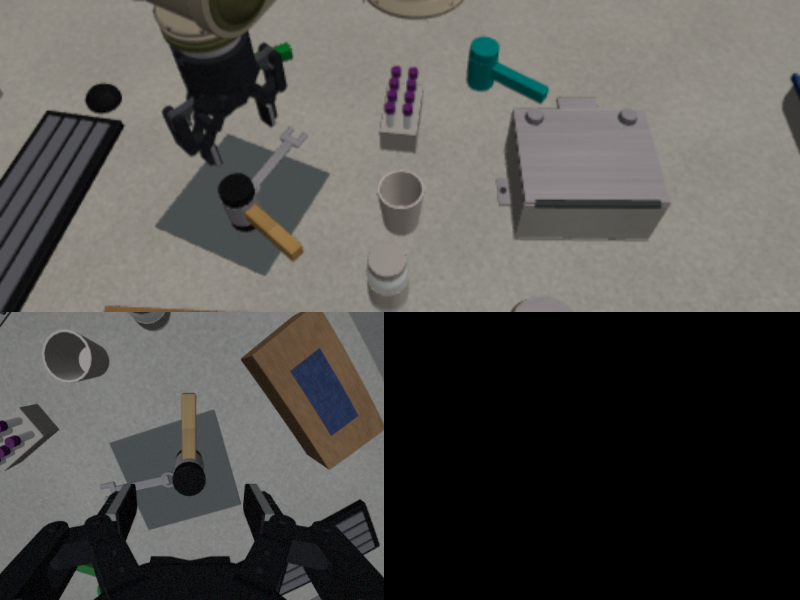

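The mallet stands on its head on the mat at (240,200), where it was found. The cover is shut with both pins down at (535,117) and (628,117), and the wrench is undisturbed.

```bash
python3 -c "
from rig import ctrl
print(ctrl.finish_job())"
```

```text
the job is handed in; nothing more can be done
None
```

The job is handed in at about 18 s: the cover is shut, both pins were knocked home with one mallet blow each, and the mallet stands on its head on the mat where it was; the final pictures show the pins down and the other things they cover in place.

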